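# Hook the portable drive into its desk cradle

## Robot

A 6-joint arm with a two-finger parallel gripper is mounted at the origin on a cart in front of the work surface, level with it; the furniture and walls round the work are solid. World frame = base frame: x ahead of the robot, y to its left, z up, the work surface at z = 0. Lengths are in m, angles in rad, forces in N, time in s.
With the tool pointing down it reaches from about 0.35 to 0.775 m from the base axis. Payload 7.3 kg.
Tool frame: the origin (TCP) lies midway between the tips of the shut fingers; the grasp point (between the pads) lies 19 mm behind it; z points along the fingers, y is the line along which they close (so a half turn about z gives the same grasp; the last joint's range is limited). The gripper opens to 92 mm and grips with 3 to 60 N. Pads are 19 mm wide; open, the fingers measure 130 mm over their backs; the gripper's body (75 mm by 190 mm) begins 47 mm behind the grasp point.
Start: joints at [-1.395, 0.342, 1.524, -0, 1.275, -0.146], TCP at [0.166, -0.498, 0.227] pointing down, gripper open.
Joint ranges: [-2.53, 2.53], [-0.77, 2.02], [0.04, 2.7], [-1, 4.14], [0.28, 2.66], [-3.11, 3.11]. Speed limits (rad/s): [2.57, 2.57, 3.14, 3.14, 3.14, 3.14].

## Interface

Orientations are given as [roll, pitch, yaw] about the fixed x, y, z axes, in that order (R = Rz(yaw) Ry(pitch) Rx(roll)).
In Python, from cell import * gives the robot as it stands.
- The arm moves only by the tool arm_command, never from a script. Its argument "increments" is a list of rows, each a list of 2 entries, a list of its own where there are three numbers: the shift along the tool's x, y, z in m, then the turn, a rotation vector about the tool's x, y, z in rad. In form: [[[x, y, z], [rx, ry, rz]], ...]. A call has exactly 8 rows; each row is the pose to reach, as a shift and turn from the pose commanded when the call began, along the tool's axes at that moment; what a row does not reach only later rows make up. A row lasts 1/8 s, in which the tool goes at most 62.5 mm and 10.7 degrees, less where a joint would pass 70% of its speed; a pose out of reach is approached as far as the arm can. A call with a gripper value outside its range is refused whole. "claw" is the opening, from -1 (shut) to 1 (fully open), set as the call begins (left out, the last holds). The fingers move at their own pace and stop on an object; "grip_force" is the grip in N (left out, the last holds). Time passes only in rows, so rows that repeat a pose let the fingers close, or fill a call up. It gives the time, the measured TCP pose, the force, the opening and the grip force at its end, in the units of the state.
- observe(): the state, without advancing time (a new reading comes with each control period).
- read_camera(name): name is "scene" or "top" or "wrist"; returns a dict with "img" (400x640x3 uint8, red, green, blue), "range_z" (400x640 float32, m along the optical axis (not along the pixel's ray), 0 where there is no reading), "mtx" (3x3 intrinsics, pixels), "k1" (the pictures are not rectified: a ray, as slopes to the right and down, at radius r is drawn at 1 + k1 r^2 times it, then the intrinsics apply), "cam_to_world" (4x4, takes a point from camera to world coordinates); the wrist camera has in their place "mount" (4x4, takes a point from camera to tool coordinates, whose origin is the TCP and whose axes are the flange's). Camera axes: x right, y down, z forward; pixel columns grow to the right and rows downward; lengths in m; the calibration is good to about 2 mm. A picture is of the moment at which its call begins: read the wrist's pose just before it.
- finish_job(): hands the job in; it is judged then, once.
The state is a dict: "time": time; "joint_positions": joint angles; "qd": joint speeds; "tau": joint torques, N m; "tcp_pos": TCP position; "tcp_rot": TCP orientation; "contact_force": force on the tool from outside, world axes, zero at the start; "moment": the same for the moment, N m; "gripper_width": opening from 0.0 (shut) to 1.0 (fully open); "finger_force": force on a finger pad.
Only numpy, scipy, OpenCV 4.12 (cv2) and the standard library are available. Lean on these libraries where they do the work, as an engineer would, in place of code of your own. Each camera call takes 0.05 s, during which the arm holds its last target. There are 200 camera calls.

## Task

Put the portable drive away in its metal cradle: hold it tilted and hook its low end well under the cradle's overhanging lip, then swing the raised end down until the drive lies flat on the cradle's floor, between the back wall and the end stop, and only then let go. Leave the USB hub, which is narrower and has a row of ports, where it lies.

Things in the scene. Friction and masses are not known exactly. Their poses are not given: they have to be found in the camera images.
- drive: Portable drive: plain flat black slab with rounded corners, 52 mm wide (its x), 98 mm long (its y), 11 mm thick, 60 g, lying flat and loose on the desk. Origin at the centre of its underside, z up. Either end may be hooked. Grip it across its 52 mm width, near the middle of its length.
- cradle: Aluminium drive cradle, fixed, two dark strips on its floor. Origin: centre of its underside; +y points to the lip end, z up. All in mm: base 90 (x) by 134 (y), its floor at z = 8. Back wall's inner face at y = +55, end stop at y = -55 to -63 (70 wide, top at z = 20). Under the lip two low guides, 6 high, at x = +-36 to 40; else its sides are open, with room for fingers.
- cradle_lip (a point): Middle of the lip's lower free edge, at (0, 31, 30) mm in the cradle's frame, same axes. The lip, 80 mm wide and 6 thick (top at z = 36), juts 24 mm from the back wall over the floor, 22 mm above it. The 98 x 11 mm drive has 110 mm between wall and stop and cannot go in level; tilted 10 to 17 degrees, with its low end on or just over the floor, it goes in easily.
- hub: USB hub, bystander: black bar 34 mm wide (its x), 92 mm long (its y), 14 mm thick with four ports along one side, lying loose on the desk. Origin at the centre of its underside. Not to be moved.

How it is judged:
On the way, in this order (a step that is already met when the one before it is completed fails the run):
1. the tilted drive's low end is hooked at least 5 mm under the lip (tilt over 5.7 degrees) (angle between drive's own z axis and vertical between 0.1 and 0.7 rad and z of cradle_lip in the frame of drive between 0.009 and 0.034 m and y of cradle_lip in the frame of drive between -0.044 and 0.044 m and x of cradle_lip in the frame of drive between -0.026 and 0.026 m), for 0.1 s.
2. the raised end is swung down by the gripper, not dropped: the drive is down nearly flat (under 5 degrees) while the fingers still touch it (angle between drive's own z axis and vertical below 0.087 rad and z of drive in the frame of cradle below 0.016 m and horizontal distance between drive and cradle below 0.022 m and contact force between the fingers and drive above 0.3 N), for 0.1 s.
At the end, for the whole second after the job is handed in: The drive lies at rest flat on the cradle's floor (within 3.4 degrees and 3 mm), one end under the lip, between back wall and end stop, its centre within 15 mm across and 12 mm along of the cradle's centre, its length within 11 degrees of the cradle's (angle between drive's own z axis and vertical below 0.06 rad and z of drive in the frame of cradle between 0.005 and 0.011 m and y of drive in the frame of cradle between -0.012 and 0.012 m and x of drive in the frame of cradle between -0.015 and 0.015 m and angle between the y axis of drive and the y axis of cradle, either way round below 0.2 rad and z of cradle_lip in the frame of drive above 0.012 m and linear speed of drive below 0.02 m/s); the robot touches nothing.
It fails at once if the USB hub is moved more than 20 mm (distance of hub from where it was at the start of the episode above 0.02 m).
It also fails if it takes over 38 s, if anything falls off the work surface, if the arm or the gripper's body presses on something with over 40 N, if the wrist force passes 120 N, or if a joint passes its speed limit or range.

## Working session

There is one attempt and no reset: what is moved stays moved. The work goes in short steps, Python scripts to look and compute and a tool call to move; the robot and the scene stay as the last step left them, time stands still between calls to the robot, and variables do not carry over. Pictures are saved under pics/ and viewed, at most 10 in all, crops included, and the job is handed in when it is done.

Besides the shell and the picture viewer there is one more tool, called after "Call:" as name(argument=value, ...), one argument or row to a line, values as JSON. arm_command: Moves the arm, as the interface text tells. Its arguments: {"type":"object","properties":{"increments":{"type":"array","items":{"type":"array"}},"claw":{"type":"number"},"grip_force":{"type":"number"}},"required":["increments"]}

```bash
mkdir -p pics && cat > h.py <<'E'
from cell import *
import numpy as np, cv2
from scipy.spatial.transform import Rotation as R
def cloud(c, T):
    h,w=c["range_z"].shape; u,v=np.meshgrid(np.arange(w),np.arange(h))
    K=np.array(c["mtx"]); k=float(c["k1"])
    xd=(u-K[0,2])/K[0,0]; yd=(v-K[1,2])/K[1,1]
    x,y=xd.copy(),yd.copy()
    for _ in range(10):
        f=1+k*(x*x+y*y); x,y=xd/f,yd/f
    z=c["range_z"]; P=np.stack([x*z,y*z,z,np.ones_like(z)],-1)@np.array(T).T
    P=P[...,:3]; P[z==0]=np.nan
    return P
E
python3 - <<'E'
from h import *
c=read_camera("top"); cv2.imwrite("pics/top.png",c["img"][...,::-1])
P=cloud(c,c["cam_to_world"]); np.save("top.npy",P); np.save("topimg.npy",c["img"])
print(c["mtx"],c["k1"],c["cam_to_world"])
print({k:np.round(v,3) for k,v in observe().items()})
E
```

```text
[[444.11497384   0.         321.67184102]
 [  0.         444.11497384 201.92583578]
 [  0.           0.           1.        ]] -0.0052577861580556575 [[-0.03016408 -0.98237332  0.18447978  0.31232559]
 [-0.99951432  0.03109003  0.00212807  0.03156125]
 [-0.00782605 -0.18432599 -0.98283401  0.99878455]
 [ 0.          0.          0.          1.        ]]
{'time': np.float64(0.05), 'joint_positions': array([-1.395,  0.343,  1.525, -0.   ,  1.275, -0.146]), 'qd': array([-0.   ,  0.   , -0.002,  0.001,  0.001, -0.001]), 'tau': array([ 2.0000e-03, -4.3242e+01, -2.4499e+01,  7.2000e-02,  5.2000e-02,
       -0.0000e+00]), 'tcp_pos': array([ 0.166, -0.498,  0.226]), 'tcp_rot': array([-3.14 , -0.   ,  0.322]), 'contact_force': array([-1.088,  0.135, -0.298]), 'moment': array([-0.007, -0.065, -0.075]), 'finger_force': np.float64(0.0), 'gripper_width': np.float64(1.001)}
```

View pics/top.png

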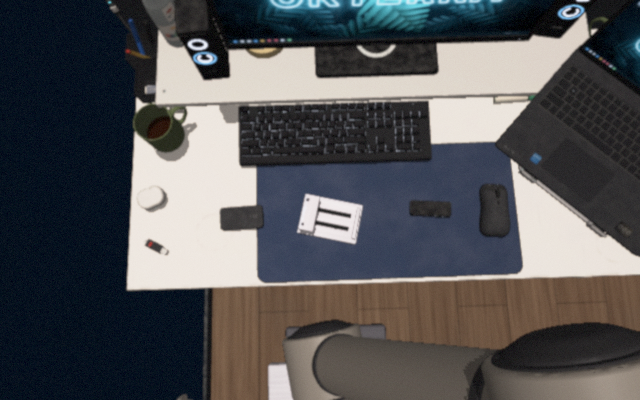

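The drive is at about px (241,217), the cradle at about (331,219) with its lip end at image left (world +y), and the hub at about (430,209). I'll measure them by depth.

```bash
python3 - <<'E'
from h import *
P=np.load("top.npy"); I=np.load("topimg.npy")
def rect(u0,u1,v0,v1,zlo,zhi,dark=None):
    S=P[v0:v1,u0:u1]; g=I[v0:v1,u0:u1].sum(-1)/3
    m=(S[...,2]>zlo)&(S[...,2]<zhi)
    if dark: m&=g<dark
    q=S[m]; r=cv2.minAreaRect((q[:,:2]*1000).astype(np.float32)); print(np.round(r[0],1),np.round(r[1],1),round(r[2],1),"zmed",np.round(np.nanmedian(q[:,2]),4),len(q))
    print(np.round(cv2.boxPoints(r)).tolist())
print("drive");rect(210,275,195,240,.006,.02); 
print("cradle all");rect(285,375,180,255,.005,.06)
print("lip");rect(285,375,180,255,.028,.045)
print("stop");rect(340,375,180,255,.013,.025)
print("hub");rect(400,460,190,230,.006,.03)
print("desk z",[np.round(P[v,u],3).tolist() for v,u in((250,230),(260,330),(260,450))])
big=cv2.resize(I[175:260,205:385,::-1],None,fx=4.4,fy=4.4,interpolation=cv2.INTER_CUBIC);cv2.imwrite("pics/crop.png",big)
E
```

```text
drive
[469.9 216.5] [52.3 97.2] 2.4 zmed 0.0099 958
[[442.0, 264.0], [446.0, 167.0], [498.0, 169.0], [494.0, 266.0]]
cradle all
[466.    5.9] [170.3 165. ] 86.1 zmed 0.0095 2303
[[378.0, -74.0], [543.0, -85.0], [554.0, 85.0], [389.0, 96.0]]
lip
[471.9  62.9] [32.3 79.8] 76.7 zmed 0.0362 522
[[429.0, 56.0], [507.0, 38.0], [514.0, 69.0], [437.0, 88.0]]
stop
[451.  -24.8] [39.8 69. ] 76.8 zmed 0.0201 119
[[413.0, -36.0], [480.0, -52.0], [489.0, -13.0], [422.0, 2.0]]
hub
[ 476.9 -209.6] [91.1 35.3] 85.9 zmed 0.0142 619
[[456.0, -254.0], [491.0, -256.0], [498.0, -165.0], [463.0, -163.0]]
desk z [[0.397, 0.243, -0.001], [0.367, 0.019, -0.001], [0.359, -0.249, -0.001]]
```

View pics/crop.png

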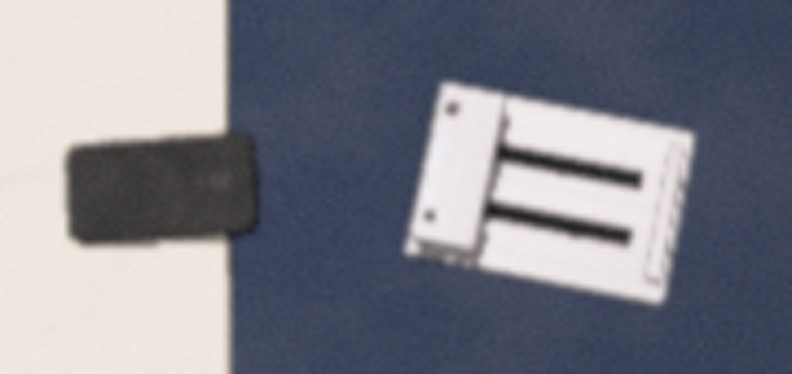

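```bash
cat >> h.py <<'E'
def down(yaw,tilt=0):  # tilt: lower the +tool-x end (deg), about tool y
    return R.from_euler("z",yaw,degrees=True)*R.from_euler("x",180,degrees=True)*R.from_euler("y",-tilt,degrees=True)
def rows(wps):  # wps: list of (pos mm, R)
    s=observe(); p0=np.array(s["tcp_pos"]); R0=R.from_euler("xyz",s["tcp_rot"])
    print("t",round(float(s["time"]),2),"tcp",p0.round(4),"w",s["gripper_width"])
    for p,r in wps:
        print([R0.inv().apply(np.array(p)/1000-p0).round(4).tolist(),(R0.inv()*r).as_rotvec().round(3).tolist()])
E
python3 - <<'E'
from h import *
rows([([440,-200,200],down(65)),([470,216.5,150],down(92.4)),([470,216.5,60],down(92.4))])
r=down(76.7,14); print(r.as_matrix().round(2))
E
```

```text
t 0.05 tcp [ 0.166  -0.4977  0.2261] w 1.0011016192683135
[[0.3541, -0.1957, 0.0264], [-0.001, -0.001, -0.813]]
[[0.5143, -0.5812, 0.077], [-0.001, -0.001, -1.291]]
[[0.5142, -0.5811, 0.167], [-0.001, -0.001, -1.291]]
[[ 0.22  0.97 -0.06]
 [ 0.94 -0.23 -0.24]
 [-0.24  0.   -0.97]]
```

Call:
arm_command(
  increments=[
    [[0.05,-0.028,0.004],[0,0,-0.116]],
    [[0.101,-0.056,0.008],[0,0,-0.232]],
    [[0.152,-0.084,0.011],[0,0,-0.348]],
    [[0.202,-0.112,0.015],[0,0,-0.465]],
    [[0.253,-0.14,0.019],[0,0,-0.581]],
    [[0.304,-0.168,0.023],[0,0,-0.697]],
    [[0.354,-0.196,0.026],[0,0,-0.813]],
    [[0.37,-0.236,0.03],[0,0,-0.88]],
  ],
  claw=1,
)

```text
time: 1.05
tcp_pos: [0.4441, -0.1554, 0.1961]
tcp_rot: [3.141, -0.0, 1.206]
contact_force: [0.2, -0.5, 0.1]
gripper_width: 1.003
finger_force: 0.0
```

```bash
python3 - <<'E'
from h import *
rows([([470,216.5,120],down(92.4))])
E
```

```text
t 1.05 tcp [ 0.4441 -0.1554  0.1961] w 1.0031341356960788
[[0.3567, -0.1085, 0.0761], [0.0, -0.0, -0.407]]
```

Call:
arm_command(
  increments=[
    [[0.052,-0.015,0.01],[0,0,-0.06]],
    [[0.105,-0.031,0.02],[0,0,-0.12]],
    [[0.157,-0.047,0.03],[0,0,-0.18]],
    [[0.209,-0.063,0.04],[0,0,-0.24]],
    [[0.261,-0.079,0.05],[0,0,-0.3]],
    [[0.313,-0.095,0.06],[0,0,-0.36]],
    [[0.357,-0.1085,0.076],[0,0,-0.407]],
    [[0.357,-0.1085,0.076],[0,0,-0.407]],
  ],
)

```text
time: 2.05
tcp_pos: [0.4687, 0.2174, 0.119]
tcp_rot: [-3.139, 0.0, 1.613]
contact_force: [0.3, 0.2, -0.1]
gripper_width: 0.996
finger_force: 0.0
```

```bash
python3 - <<'E'
from h import *
s=observe(); c=read_camera("wrist"); cv2.imwrite("pics/w1.png",c["img"][...,::-1])
T=np.eye(4);T[:3,:3]=R.from_euler("xyz",s["tcp_rot"]).as_matrix();T[:3,3]=s["tcp_pos"]
P=cloud(c,T@np.array(c["mount"])).reshape(-1,3)
m=(P[:,2]>.006)&(P[:,2]<.018)&(abs(P[:,0]-.47)<.06)&(abs(P[:,1]-.2165)<.08)
q=P[m];r=cv2.minAreaRect((q[:,:2]*1000).astype(np.float32));print(r,np.median(q[:,2]),len(q))
d=P[(abs(P[:,2])<.005)];print("desk",np.median(d[:,2]))
rows([([470,216.5,50],down(92.4)),([470,216.5,3],down(92.4))])
E
```

```text
((468.4407653808594, 217.3333282470703), (52.04746627807617, 97.60112762451172), 2.398098945617676) 0.010097377626552217 6089
desk -0.0027787340495121216
t 2.1 tcp [0.4691 0.2159 0.1196] w 1.0009070853151585
[[0.0006, 0.0011, 0.0696], [-0.002, 0.001, -0.001]]
[[0.0007, 0.0012, 0.1166], [-0.002, 0.001, -0.001]]
```

View pics/w1.png

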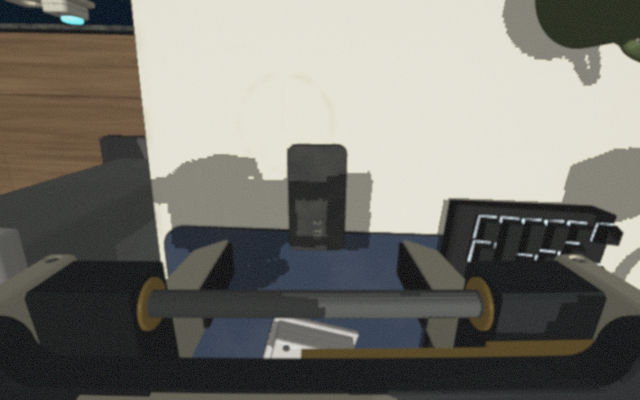

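The drive, at px (317,195), sits between the open fingers. Both measurements agree to within 1–2 mm, so I'll descend.

Call:
arm_command(
  increments=[
    [[0,0.001,0.03],[-0.002,0,0]],
    [[0,0.001,0.06],[-0.002,0,0]],
    [[0,0.001,0.08],[-0.002,0,0]],
    [[0,0.001,0.095],[-0.002,0,0]],
    [[0,0.001,0.105],[-0.002,0,0]],
    [[0,0.001,0.112],[-0.002,0,0]],
    [[0,0.001,0.117],[-0.002,0,0]],
    [[0,0.001,0.117],[-0.002,0,0]],
  ],
)

```text
time: 3.1
tcp_pos: [0.471, 0.215, 0.0037]
tcp_rot: [3.14, 0.0, 1.609]
contact_force: [0.1, -0.5, 0.5]
gripper_width: 1.001
finger_force: 0.0
```

Call:
arm_command(
  increments=[
    [[0,0,0],[0,0,0]],
    [[0,0,0],[0,0,0]],
    [[0,0,0],[0,0,0]],
    [[0,0,0],[0,0,0]],
    [[0,0,0],[0,0,0]],
    [[0,0,0],[0,0,0]],
    [[0,0,0],[0,0,0]],
    [[0,0,0],[0,0,0]],
  ],
  claw=-1,
  grip_force=20,
)

```text
time: 4.1
tcp_pos: [0.471, 0.215, 0.0037]
tcp_rot: [3.14, 0.0, 1.609]
contact_force: [-0.5, 0.2, 1.8]
gripper_width: 0.563
finger_force: 20.0
```

```bash
cat >> h.py <<'E'
O=np.array([461.1,17.2,0]);YAW=76.7
C=R.from_euler("z",YAW-90,degrees=True)
def hook(back,tilt,gap,up=0,y=49,L=51,h=3.7):
    r=down(YAW,tilt); corner=O+C.apply([0,y,8+gap])
    return (corner-r.apply([L+back,0,h])+[0,0,up], r)
E
python3 - <<'E'
from h import *
rows([([471,215,120],down(92.4)),hook(45,14,2,80),hook(45,14,2),hook(0,14,2)])
E
```

```text
t 4.1 tcp [0.471  0.215  0.0037] w 0.5628257775246495
[[0.0, 0.0002, -0.1163], [0.002, 0.0, -0.004]]
[[-0.239, -0.0287, -0.1131], [0.035, -0.243, 0.269]]
[[-0.239, -0.0289, -0.0331], [0.035, -0.243, 0.269]]
[[-0.1969, -0.0173, -0.0222], [0.035, -0.243, 0.269]]
```

Call:
arm_command(
  increments=[
    [[0,0,-0.03],[0,0,0]],
    [[0,0,-0.075],[0,0,0]],
    [[0,0,-0.12],[0,0,0]],
    [[-0.05,-0.006,-0.125],[0.009,-0.061,0.067]],
    [[-0.1,-0.012,-0.125],[0.018,-0.121,0.134]],
    [[-0.15,-0.018,-0.125],[0.027,-0.182,0.201]],
    [[-0.2,-0.024,-0.12],[0.035,-0.243,0.269]],
    [[-0.239,-0.029,-0.113],[0.035,-0.243,0.269]],
  ],
)

```text
time: 5.1
tcp_pos: [0.4509, -0.0261, 0.1164]
tcp_rot: [3.141, 0.245, 1.338]
contact_force: [0.1, 0.1, -0.5]
gripper_width: 0.564
finger_force: 20.0
```

```bash
python3 - <<'E'
from h import *
s=observe(); print(np.round(s["tcp_rot"],3), s["finger_force"])
c=read_camera("scene"); cv2.imwrite("pics/s1.png",c["img"][...,::-1])
rows([hook(45,14,2),hook(0,14,2)])
E
```

```text
[3.141 0.245 1.338] 20.000657737255096
t 5.15 tcp [ 0.4496 -0.0295  0.1156] w 0.5619085406472362
[[0.0239, 0.0006, 0.0752], [-0.002, 0.002, -0.001]]
[[0.0689, 0.0005, 0.0751], [-0.002, 0.002, -0.001]]
```

View pics/s1.png

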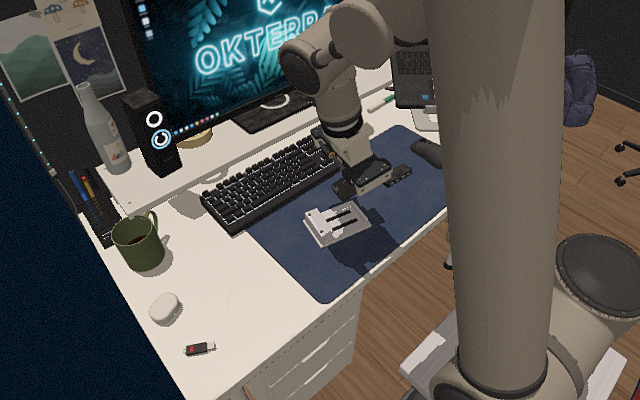

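The drive is held above the cradle: gripper at about px (370,180), cradle at (338,225). I'll check the in-hand tilt and offset by wrist depth before I insert it.

```bash
python3 - <<'E'
from h import *
c=read_camera("wrist")
P=cloud(c,np.array(c["mount"])).reshape(-1,3)*1000
m=(abs(P[:,1])<23)&(P[:,0]>12)&(P[:,0]<60)&(P[:,2]>-25)&(P[:,2]<12)
q=P[m]; print(len(q))
A=np.c_[q[:,0],q[:,1],np.ones(len(q))]; k,*_=np.linalg.lstsq(A,q[:,2],rcond=None); print("plane",k, "deg",np.degrees(np.arctan(k[0])),"xrange",np.percentile(q[:,0],[0,1,99,100]))
E
```

```text
6767
plane [ 6.97331845e-02  2.37217969e-03 -7.44589663e+00] deg 3.988959797942401 xrange [12.0034912  12.32910379 50.74447948 51.05738976]
```

```bash
python3 - <<'E'
from h import *
s=observe(); c=read_camera("wrist")
T=np.eye(4);T[:3,:3]=R.from_euler("xyz",s["tcp_rot"]).as_matrix();T[:3,3]=s["tcp_pos"]
P=cloud(c,T@np.array(c["mount"])).reshape(-1,3)*1000
def fit(m):
    q=P[m];n=np.linalg.lstsq(np.c_[q[:,0],q[:,1],np.ones(len(q))],q[:,2],rcond=None)[0]
    d=C.inv().apply([n[0],n[1],0]); print(len(q),"slope deg along cradle x,y",np.degrees(np.arctan(d[:2])).round(2), "z mean",q[:,2].mean().round(2))
Q=C.inv().apply(P-O)
fit((abs(P[:,2])<10)&(Q[:,1]>75)&(Q[:,1]<250)&(abs(Q[:,0])<120))
fit((abs(Q[:,0])<38)&(Q[:,1]>34)&(Q[:,1]<61)&(abs(P[:,2]-36)<6))
q=Q[(abs(Q[:,0])<60)&(Q[:,1]>20)&(Q[:,1]<75)&(abs(P[:,2]-35)<4)]
print("lip cradle-frame rect",cv2.minAreaRect(q[:,:2].astype(np.float32)))
rows([hook(45,11,4),hook(0,11,4)])
E
```

```text
2131 slope deg along cradle x,y [0.12 0.6 ] z mean 0.37
5742 slope deg along cradle x,y [-0.08  0.38] z mean 36.36
lip cradle-frame rect ((-1.6577796936035156, 46.31157302856445), (32.28398132324219, 80.37757110595703), 89.97669219970703)
t 5.25 tcp [ 0.4503 -0.0261  0.1163] w 0.5611691434555218
[[0.02, 0.0006, 0.0798], [-0.002, 0.052, -0.003]]
[[0.0649, 0.0005, 0.0775], [-0.002, 0.052, -0.003]]
```

```bash
python3 - <<'E'
from h import *
rows([hook(45,11,3,h=7.6),hook(0,11,1.5,h=7.6)])
E
```

```text
t 5.25 tcp [ 0.4503 -0.0261  0.1163] w 0.5611691434555218
[[0.02, 0.0006, 0.0769], [-0.002, 0.052, -0.003]]
[[0.0653, 0.0005, 0.076], [-0.002, 0.052, -0.003]]
```

Call:
arm_command(
  increments=[
    [[0.006,0,0.02],[0,0.02,0]],
    [[0.01,0,0.04],[-0.002,0.04,-0.003]],
    [[0.015,0,0.06],[-0.002,0.052,-0.003]],
    [[0.02,0.0005,0.072],[-0.002,0.052,-0.003]],
    [[0.02,0.0005,0.077],[-0.002,0.052,-0.003]],
    [[0.02,0.0005,0.077],[-0.002,0.052,-0.003]],
    [[0.03,0.0005,0.077],[-0.002,0.052,-0.003]],
    [[0.036,0.0005,0.077],[-0.002,0.052,-0.003]],
  ],
)

```text
time: 6.25
tcp_pos: [0.4556, -0.0085, 0.0335]
tcp_rot: [3.139, 0.192, 1.341]
contact_force: [-0.5, 0.3, -0.8]
gripper_width: 0.569
finger_force: 20.0
```

```bash
python3 - <<'E'
from h import *
s=observe(); print(np.round(s["tcp_rot"],3), np.round(s["contact_force"],1))
c=read_camera("wrist"); cv2.imwrite("pics/w2.png",c["img"][...,::-1])
P=cloud(c,np.array(c["mount"])).reshape(-1,3)*1000
q=P[(abs(P[:,1])<23)&(P[:,0]>12)&(P[:,0]<49)&(P[:,2]>-14)&(P[:,2]<2)]
k=np.linalg.lstsq(np.c_[q[:,:2],np.ones(len(q))],q[:,2],rcond=None)[0]; print("plane",k,len(q))
rows([hook(0,11,1.5,h=7.6)])
E
```

```text
[3.139 0.192 1.341] [-0.5  0.3 -0.8]
plane [ 4.00027266e-02  3.54183988e-03 -6.70553115e+00] 6157
t 6.3 tcp [ 0.4556 -0.0081  0.0333] w 0.5646223193517184
[[0.027, -0.0004, 0.0015], [0.003, -0.0, 0.003]]
```

View pics/w2.png

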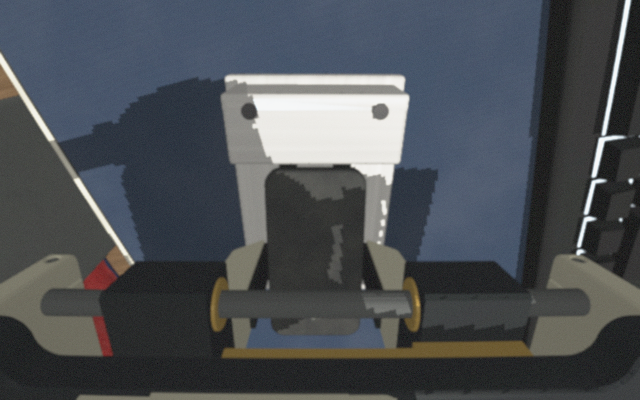

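The drive is centred and aligned with the cradle. Its leading edge, at about px (315,170), is right at the lip's edge, so I'll slide it in.

Call:
arm_command(
  increments=[
    [[0.005,0,0],[0,0,0]],
    [[0.01,0,0],[0,0,0]],
    [[0.015,0,0],[0,0,0]],
    [[0.019,0,0],[0,0,0]],
    [[0.023,0,0.0005],[0,0,0]],
    [[0.026,0,0.001],[0,0,0]],
    [[0.027,0,0.001],[0,0,0]],
    [[0.027,0,0.001],[0,0,0]],
  ],
)

```text
time: 7.3
tcp_pos: [0.4611, 0.0164, 0.0271]
tcp_rot: [3.14, 0.192, 1.341]
contact_force: [-0.3, 0.4, -1.6]
gripper_width: 0.563
finger_force: 20.0
```

```bash
python3 - <<'E'
from h import *
s=observe(); print(np.round(s["tcp_rot"],3), np.round(s["contact_force"],1))
c=read_camera("wrist"); cv2.imwrite("pics/w3.png",c["img"][...,::-1])
P=cloud(c,np.array(c["mount"])).reshape(-1,3)*1000
q=P[(abs(P[:,1])<23)&(P[:,0]>12)&(P[:,0]<28)&(P[:,2]>-14)&(P[:,2]<2)]
k=np.linalg.lstsq(np.c_[q[:,:2],np.ones(len(q))],q[:,2],rcond=None)[0]; print("plane",k,len(q))
# swing: drive tilt t, tool tilt t-3 ; corner offset in tool (51,0,3.7+51*sin3)
rows([hook(0,t-3,g,h=6.4) for t,g in((14,1.5),(12,1),(10,.7),(8,.5),(6,.3),(4,.2),(2,0),(0,0))])
E
```

```text
[3.14  0.192 1.341] [-0.3  0.4 -1.6]
plane [ 3.39842363e-02  3.95062984e-03 -6.58207624e+00] 2216
t 7.35 tcp [0.4611 0.0164 0.0271] w 0.5617524623692255
[[0.0012, -0.0002, 0.0013], [0.002, 0.0, 0.003]]
[[0.0011, -0.0002, 0.0036], [0.002, 0.035, 0.003]]
[[0.0011, -0.0002, 0.0057], [0.002, 0.07, 0.003]]
[[0.001, -0.0002, 0.0077], [0.002, 0.105, 0.003]]
[[0.0011, -0.0002, 0.0097], [0.002, 0.14, 0.003]]
[[0.0012, -0.0002, 0.0116], [0.002, 0.175, 0.003]]
[[0.0013, -0.0002, 0.0136], [0.002, 0.21, 0.003]]
[[0.0015, -0.0002, 0.0153], [0.002, 0.245, 0.003]]
```

View pics/w3.png

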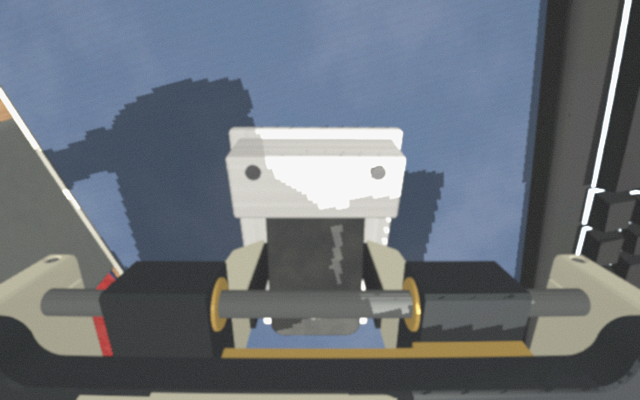

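The drive's low end is now hidden under the lip (lip edge at row ~217), with no notable force, so it's hooked. Next I'll swing it down.

Call:
arm_command(
  increments=[
    [[0.001,0,0.0015],[0,0,0]],
    [[0.001,0,0.0036],[0,0.035,0]],
    [[0.001,0,0.0057],[0,0.07,0]],
    [[0.001,0,0.0077],[0,0.105,0]],
    [[0.001,0,0.0097],[0,0.14,0]],
    [[0.001,0,0.0116],[0,0.175,0]],
    [[0.001,0,0.0136],[0,0.205,0]],
    [[0.001,0,0.0145],[0,0.225,0]],
  ],
)

```text
time: 8.35
tcp_pos: [0.4608, 0.0145, 0.0128]
tcp_rot: [3.14, -0.034, 1.341]
contact_force: [-3.2, 1.9, 11.3]
gripper_width: 0.561
finger_force: 20.0
```

```bash
python3 - <<'E'
from h import *
s=observe(); print(np.round(s["tcp_rot"],3), np.round(s["contact_force"],1),np.round(s["moment"],2))
c=read_camera("wrist"); cv2.imwrite("pics/w4.png",c["img"][...,::-1])
T=np.eye(4);T[:3,:3]=R.from_euler("xyz",s["tcp_rot"]).as_matrix();T[:3,3]=s["tcp_pos"]
P=cloud(c,T@np.array(c["mount"])).reshape(-1,3)*1000
Q=C.inv().apply(P-O); 
q=Q[(abs(Q[:,0])<22)&(Q[:,1]>8)&(Q[:,1]<27)&(Q[:,2]<30)]
print(np.linalg.lstsq(np.c_[q[:,:2],np.ones(len(q))],q[:,2],rcond=None)[0],q[:,2].mean())
rows([])
E
```

```text
[ 3.14  -0.034  1.341] [-3.2  1.9 11.3] [0.31 0.26 0.04]
[-2.15229907e-03  1.79048403e-03  1.94014235e+01] 19.43160845602834
t 8.4 tcp [0.4608 0.0145 0.0129] w 0.5615438142392669
```

View pics/w4.png

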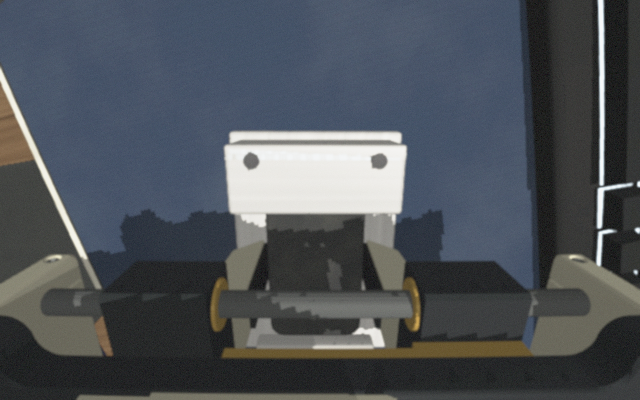

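The drive is flat: top at 19.4 mm, slope 0.1°. Its raised end (row ~332) is inside the end stop (row ~343). I'll ease the pressure, then release.

Call:
arm_command(
  increments=[
    [[0,0,-0.0003],[0,0,0]],
    [[0,0,-0.0005],[0,0,0]],
    [[0,0,-0.0005],[0,0,0]],
    [[0,0,-0.0005],[0,0,0]],
    [[0,0,-0.0005],[0,0,0]],
    [[0,0,-0.0005],[0,0,0]],
    [[0,0,-0.0005],[0,0,0]],
    [[0,0,-0.0005],[0,0,0]],
  ],
)

```text
time: 9.4
tcp_pos: [0.4607, 0.0146, 0.0132]
tcp_rot: [3.14, -0.033, 1.342]
contact_force: [-0.3, -0.7, -1.0]
gripper_width: 0.566
finger_force: 20.0
```

Call:
arm_command(
  increments=[
    [[0,0,0],[0,0,0]],
    [[0,0,0],[0,0,0]],
    [[0,0,0],[0,0,0]],
    [[0,0,0],[0,0,0]],
    [[0,0,0],[0,0,0]],
    [[0,0,0],[0,0,0]],
    [[0,0,0],[0,0,0]],
    [[0,0,0],[0,0,0]],
  ],
  claw=0.7,
)

```text
time: 10.4
tcp_pos: [0.4607, 0.0146, 0.0131]
tcp_rot: [3.14, -0.033, 1.342]
contact_force: [0.5, 0.7, 0.1]
gripper_width: 0.851
finger_force: 0.0
```

Call:
arm_command(
  increments=[
    [[0,0,-0.005],[0,0,0]],
    [[0,0,-0.015],[0,0,0]],
    [[0,0,-0.03],[0,0,0]],
    [[0,0,-0.05],[0,0,0]],
    [[0,0,-0.08],[0,0,0]],
    [[0,0,-0.11],[0,0,0]],
    [[0,0,-0.12],[0,0,0]],
    [[0,0,-0.12],[0,0,0]],
  ],
)

```text
time: 11.4
tcp_pos: [0.4598, 0.0108, 0.1335]
tcp_rot: [3.139, -0.033, 1.342]
contact_force: [1.0, 0.1, 0.5]
gripper_width: 0.85
finger_force: 0.0
```

```bash
python3 - <<'E'
from h import *
s=observe(); c=read_camera("wrist"); cv2.imwrite("pics/w5.png",c["img"][...,::-1])
T=np.eye(4);T[:3,:3]=R.from_euler("xyz",s["tcp_rot"]).as_matrix();T[:3,3]=s["tcp_pos"]
P=cloud(c,T@np.array(c["mount"])).reshape(-1,3)*1000
Q=C.inv().apply(P-O); g=c["img"].reshape(-1,3).mean(1)
q=Q[(abs(Q[:,0])<35)&(Q[:,1]>-53)&(Q[:,1]<29)&(Q[:,2]<30)&(Q[:,2]>14)]
print(np.linalg.lstsq(np.c_[q[:,:2],np.ones(len(q))],q[:,2],rcond=None)[0],q[:,2].mean(),cv2.minAreaRect(q[:,:2].astype(np.float32)))
print(np.round(s["contact_force"],1))
rows([])
E
```

```text
[-1.46864214e-03 -1.95122800e-03  1.94351606e+01] 19.455239436748936 ((-1.1653270721435547, -11.232246398925781), (52.064239501953125, 76.96454620361328), 0.40712904930114746)
[1.  0.1 0.5]
t 11.45 tcp [0.4593 0.0109 0.1327] w 0.8499515842417406
```

View pics/w5.png

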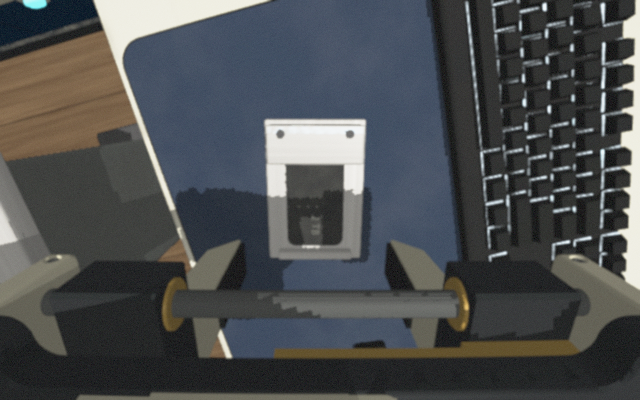

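The drive lies flat and centred under the lip (px (315,205)). Its rear end is at y ≈ -49.7, which puts its centre at about -1 mm. The gripper is clear.

```bash
python3 -c "
from cell import *
print(finish_job())"
```

```text
the job is handed in; nothing more can be done
None
```

The drive was hooked under the lip, swung down flat in its cradle and released, and the job is handed in at about 11.5 s; the last wrist image shows it flat and within about 2 mm of centre, the hub was never approached, and no verdict was returned.

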